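Hook a tool holder into the slotted upright and lock it

TASK

Take the loose blue tool holder standing on the bench and hang it on the empty slotted upright, the one with the yellow cap, as its twin hangs on the other. The slots sit a little off the middle of the upright, so feel for them: both claws through the slots, then pressed gently down past the two red spring catches until it is fully home and locked. Never ram or force it against the upright (light touches only), let go when it is locked, and leave everything else on the bench where it is.

Things in the scene. Friction and masses are not known exactly. Their poses are not given: they have to be found in the camera images.
- holder_grip (a point): Centre of the grasp on the loose holder (0.3 kg): its wooden rib, 14 mm thick in y, 90 mm long in x, top 100 mm above the underside, free on both sides; grasp it across y from above. The point is 80 mm above the underside, 45 mm to the -x side of the back plate's rear face. Axes: +x the way the claws point, z up. Home: at z 155 mm, 45 to 47 mm before the upright's face.
- holder: The loose holder: blue tray 110 (x) x 90 (y) mm, rims 26 mm high, standing on its underside, with a back plate 50 mm wide, 112 high, 6 thick at its +x end. Origin: at the underside, mid-width, below the back plate's rear face. Small ears stand out of the back plate's two sides, tips 36 mm from the middle, 60 mm above the underside.
- holder_claw (a point): Middle of the foremost face of the upper claw. Two claws, 8 mm wide, mid-width, one 60 mm above the other: a neck 6 mm long and 8 high, then a lip 5 mm thick, 22 mm high, level with the neck's top and going 14 mm below the neck. This point is 11 mm before the back plate's rear face, at mid-height of the lip, 7 mm above the grip centre.
- upright: The empty slotted upright with a yellow cap, 216 mm high, fixed. Origin at bench level, mid-width, on the front face of its steel strip. The face looks along its own -x (roughly at the robot), so the claws go in along +x; z up. The strip is 4 mm thick, with open room behind, and does not give way under light pushes.
- upright_slot (a point): On the face, mid-height of the upper slot, on the upright's middle. Slots 11 mm wide, 28 high, z 105-133 and 165-193 mm. The strip was clamped by hand: the slots' true middle lies up to 14 mm to either side (own y) of this point, unmeasured: look or feel for it. Claws on solid strip stop with tips at the face; in the slots they go on until the back plate meets it (grip z 169-175).
- upright_catch (a point): Mid-width at the height of the two red spring roller catches, 140.5 mm up. Their noses are 34 mm either side of the slots' true middle and reach 10 mm in front of the face. Pushing down slowly (about 5 to 15 N) makes the ears part them; they spring back above the ears. Unpressed, the holder rests on them about 9 mm too high; home, the necks sit on the slots' bottoms.
- mallet: Bystander, leave alone: rubber mallet lying on the bench, about 280 mm long. Origin at its underside.
- glue: Bystander, leave alone: blue glue bottle, 56 mm across, 170 mm tall, standing. Origin at its underside.
- block: Bystander, leave alone: white 80 mm block with a thin dowel standing in it. Origin at its underside.
- batten1: Bystander, leave alone: pale wooden batten 40 x 220 x 25 mm lying between and behind the uprights. Origin at its underside.
- batten2: Bystander, leave alone: pale wooden batten 300 x 40 x 30 mm. Origin at its underside.
- driver: Bystander, leave alone: screwdriver lying on the bench. Origin at its underside.
- screws: Bystander, leave alone: glass jar, 60 mm across, 70 mm tall. Origin at its underside.
- upright2: The other upright, with a grey cap, fixed; same build and frame, but it already carries a twin of the holder, locked, with a few things in it. Leave alone.
There are look-alikes about, which are no part of the job. Of the things that look like the upright, the largest one is meant.

How it is judged:
By the outcome, as a careful person would: the job done as asked, in the order asked, and still so for the second after the job is handed in, with the robot touching nothing.
It also fails if it takes over 61 s, if anything falls off the work surface, if the arm or the gripper's body presses on something with over 40 N, if the wrist force passes 120 N, or if a joint passes its speed limit or range.

ROBOT

A 6-joint arm with a two-finger parallel gripper is mounted at the origin on the work surface. World frame = base frame: x ahead of the robot, y to its left, z up, the work surface at z = 0. Lengths are in m, angles in rad, forces in N, time in s.
With the tool pointing down it reaches from about 0.35 to 0.85 m from the base axis. Payload 8.1 kg.
Tool frame: the origin (TCP) lies midway between the tips of the shut fingers; the grasp point (between the pads) lies 19 mm behind it; z points along the fingers, y is the line along which they close (so a half turn about z gives the same grasp; the last joint's range is limited). The gripper opens to 85 mm and grips with 20 to 120 N. Pads are 22 mm wide; open, the fingers measure 114 mm over their backs; the gripper's body (76 mm by 85 mm) begins 54 mm behind the grasp point. The pads swing forward as they close: fully open they stand 13 mm farther back than shut.
Start: joints at [-1.424, 0.13, 1.488, -0, 1.523, -0.085], TCP at [0.138, -0.584, 0.231] pointing down, gripper open.
Joint ranges: [-2.96, 2.96], [-0.89, 2.26], [0.02, 2.5], [-1.34, 4.48], [0, 2.73], [-2.66, 2.66]. Speed limits (rad/s): [2.39, 2.39, 2.79, 3.14, 3.14, 3.14].

INTERFACE

Orientations are given as a 3x3 rotation matrix whose columns are the frame's x, y, z axes.
In Python, from plant import observe, optics, job gives the robot as it stands.
- The arm moves only by the shell command python3 -m jog 'ROWS' [FORCE]. ROWS is JSON, a list of rows, each a list of 5 numbers: the shift along the tool's x, y, z in units of 300 mm (1.0 is 300 mm), then the turn about the tool's z in units of 360 degrees (1.0 is 360 degrees), then the opening, from 0 (shut) to 1 (fully open). In form: [[dx, dy, dz, twist, grip], ...]. A call has 1 to 8 rows; each row is the pose to reach, as a shift and turn from the pose commanded when the call began, along the tool's axes at that moment, turning the shorter way round; what a row does not reach only later rows make up. A row lasts 1/12 s, in which the tool goes at most 41.7 mm and 7.16 degrees, less where a joint would pass 70% of its speed; a pose out of reach is approached as far as the arm can. A call with a number of a shift or a turn outside -1 to 1 is refused whole. A call with a gripper value outside its range is refused whole. The fingers move at their own pace and stop on an object; FORCE is the grip in N (left out, the last holds). Time passes only in rows, so rows that repeat a pose let the fingers close. It gives the time, the measured TCP pose, the force and the opening at its end, in the units of the state.
- observe(): the state, without advancing time (a new reading comes with each control period).
- optics.camera(name): name is "scene" or "side" or "wrist"; returns (picture, depth): 384x512x3 uint8, red, green, blue; 384x512 float32, m along the optical axis (not along the pixel's ray), 0 where there is no reading.
- optics.calibration(name): a dict with "K" (3x3 intrinsics, pixels), "eye" and "rotation" of the camera in the world. Camera axes: x right, y down, z forward; pixel columns grow to the right and rows downward; lengths in m; the calibration is good to about 2 mm. A picture is of the moment at which its call begins: read the wrist's pose just before it. calibration takes no time and is no camera call; for the wrist camera it gives the pose at the moment of the call.
- job.finish_job(): hands the job in, once; it reports no verdict.
The state is a dict: "time_s": time; "qpos": joint angles; "qvel": joint speeds; "joint_torque": joint torques, N m; "eef_pos": TCP position; "ee_rot": TCP orientation; "ft_force": force on the tool from outside, world axes, zero at the start; "ft_torque": the same for the moment, N m; "finger_gap": finger opening in m.
Only numpy, scipy, OpenCV 4.12 (cv2) and the standard library are available. Lean on these libraries where they do the work, as an engineer would, in place of code of your own. Each camera call takes 0.05 s, during which the arm holds its last target. There are 200 camera calls.

## Working session

There is one attempt and no reset: what is moved stays moved. The work goes in short steps, Python scripts to look and compute and a shell command to move; the robot and the scene stay as the last step left them, time stands still between calls to the robot, and variables do not carry over. Pictures are saved under pics/ and viewed, on a budget of 10 in all, crops included, one or two more only if the job needs it, and the job is handed in when it is done.

```bash
mkdir -p pics; ls; cat > h.py <<'E'
import numpy as np, cv2
from plant import observe, optics, job
def snap(n,tag=None):
    c=optics.calibration(n); p,d=optics.camera(n)
    if tag: np.savez('pics/'+tag+'.npz',p=p,d=d,K=c['K'],eye=c['eye'],R=c['rotation'])
    return p,d,c
def world(d,K,eye,R):
    v,u=np.indices(d.shape); K=np.array(K)
    q=np.stack([(u-K[0,2])/K[0,0]*d,(v-K[1,2])/K[1,1]*d,d],-1)
    return q@np.array(R).T+np.array(eye)
E
python3 - <<'E'
from h import *
o=observe(); print({k:np.round(v,3).tolist() for k,v in o.items()})
for n in ['scene','side']:
    p,d,c=snap(n,n+'0'); print(n,np.round(c['eye'],3),np.round(c['rotation'],2).tolist(),c['K'][0][0])
    cv2.imwrite(f'pics/{n}0.png',cv2.resize(p[:,:,::-1],(800,600),interpolation=cv2.INTER_CUBIC))
E
```

```text
pics
{'time_s': 0.0, 'qpos': [-1.424, 0.131, 1.489, -0.0, 1.523, -0.085], 'qvel': [0.001, 0.002, -0.0, 0.001, 0.001, 0.001], 'joint_torque': [-0.003, -56.942, -50.055, -0.0, 0.015, -0.0], 'eef_pos': [0.138, -0.583, 0.23], 'ee_rot': [[0.973, 0.23, -0.0], [0.23, -0.973, 0.002], [0.0, -0.002, -1.0]], 'ft_force': [-1.001, -0.113, -0.138], 'ft_torque': [-0.049, 0.009, 0.017], 'finger_gap': 0.085}
scene [ 0.873 -0.54   1.213] [[0.81, 0.51, -0.28], [0.58, -0.7, 0.41], [0.01, -0.5, -0.87]] 351.19626664634757
side [0.135 0.618 0.919] [[-0.85, -0.39, 0.35], [-0.52, 0.62, -0.58], [0.0, -0.68, -0.74]] 390.2534589661881
```

View pics/scene0.png

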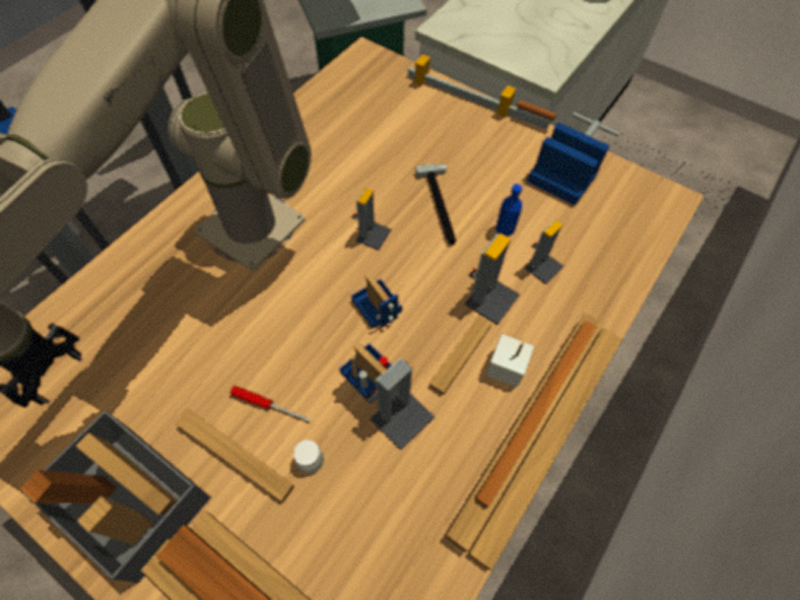

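View pics/side0.png

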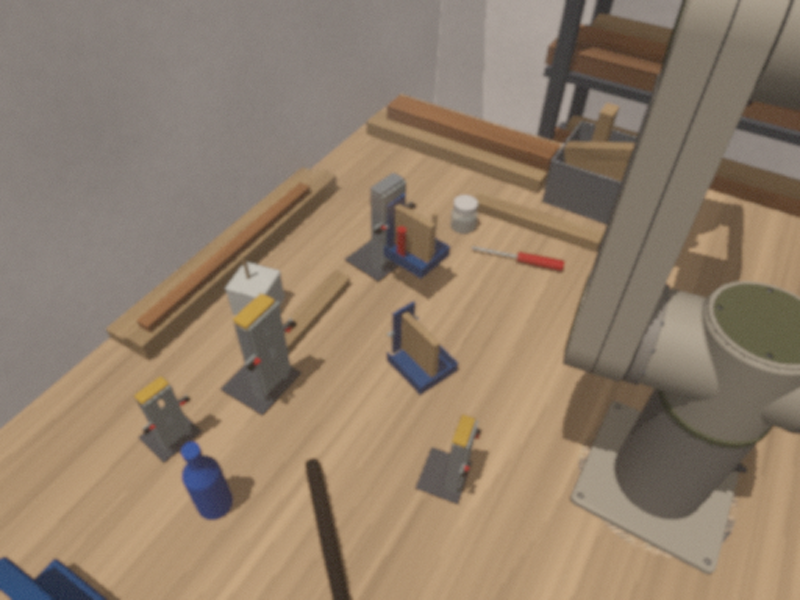

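The side view shows the loose holder at (422,350) and its twin hanging at (405,235). There are three yellow-capped uprights in side view: the large one at (262,345) and small decoys at (165,415) and (455,455). In the scene view these are (490,275), (548,245) and (365,215). I choose the large one. Next I'll measure it and check it in a close crop.

```bash
python3 - <<'E'
from h import *
ims=[]
for n,(hu,hv),(uu,uv) in [('scene',(240,192),(314,172)),('side',(270,225),(168,222))]:
    z=np.load(f'pics/{n}0.npz'); p=z['p'];W=world(z['d'],z['K'],z['eye'],z['R'])
    hsv=cv2.cvtColor(p,cv2.COLOR_RGB2HSV); H,S,V=[hsv[...,i].astype(int) for i in range(3)]
    def win(u,v,w,h):
        m=np.zeros(H.shape,bool); m[v-h:v+h,u-w:u+w]=1; return m&(z['d']>0)
    def rep(name,m):
        q=W[m]; 
        if len(q)<4: print(n,name,len(q));return
        c,(a,b),ang=cv2.minAreaRect(q[:,:2].astype(np.float32))
        print(n,name,len(q),'med',np.round(np.median(q,0),3),'z',np.round(np.percentile(q[:,2],[2,98]),3),'rect',np.round(c,3),round(a,3),round(b,3),round(ang,1))
    wh=win(hu,hv,32,36)
    blue=(H>100)&(H<130)&(S>120)
    rep('tray',wh&blue&(W[...,2]<.04)&(W[...,2]>.003)); rep('plate',wh&blue&(W[...,2]>.045))
    wood=(H<25)&(W[...,2]>.045); rep('rib',wh&wood); rep('ribtop',wh&wood&(W[...,2]>.093))
    wu=win(uu,uv,35,48)
    yel=(H>15)&(H<35)&(S>170)&(W[...,2]>.1)
    rep('cap',wu&yel); rep('captop',wu&yel&(W[...,2]>.211))
    red=((H<8)|(H>172))&(S>130)&(W[...,2]>.1)
    k,L=cv2.connectedComponents((wu&red).astype(np.uint8))
    for i in range(1,k): rep('red',L==i)
    g=wu&(S<90)&(W[...,2]>.05)&(W[...,2]<.19); rep('strip',g)
    for (u,v,r) in [(hu,hv,36),(uu,uv,50)]:
        ims.append(cv2.resize(p[v-r:v+r,u-r:u+r,::-1],(390,290) if 0 else (300,300),interpolation=cv2.INTER_CUBIC))
cv2.imwrite('pics/crop.png',np.vstack([np.hstack(ims[:2]),np.hstack(ims[2:])]))
E
```

```text
scene tray 180 med [ 0.428 -0.022  0.008] z [0.003 0.035] rect [ 0.439 -0.004] 0.089 0.11 68.0
scene plate 85 med [ 0.488 -0.033  0.086] z [0.049 0.114] rect [ 0.508 -0.076] 0.031 0.149 20.3
scene rib 214 med [ 0.457 -0.012  0.101] z [0.049 0.178] rect [ 0.499 -0.074] 0.089 0.255 30.7
scene ribtop 151 med [ 0.475 -0.017  0.103] z [0.095 0.179] rect [ 0.496 -0.076] 0.08 0.255 30.2
scene cap 145 med [0.641 0.186 0.216] z [0.15 0.22] rect [0.655 0.244] 0.194 0.038 74.9
scene captop 125 med [0.641 0.184 0.216] z [0.212 0.22 ] rect [0.64  0.186] 0.071 0.026 88.6
scene red 1
scene strip 416 med [0.646 0.154 0.101] z [0.055 0.182] rect [0.669 0.224] 0.157 0.419 18.8
side tray 0
side plate 0
side rib 498 med [0.446 0.001 0.084] z [0.047 0.109] rect [0.457 0.003] 0.067 0.105 52.2
side ribtop 192 med [ 0.447 -0.003  0.1  ] z [0.093 0.113] rect [0.454 0.001] 0.049 0.105 56.8
side cap 0
side captop 0
side red 5 med [0.613 0.145 0.143] z [0.14  0.146] rect [0.612 0.146] 0.002 0.011 19.5
side red 13 med [0.614 0.224 0.143] z [0.128 0.147] rect [0.614 0.224] 0.008 0.016 20.2
side strip 1534 med [0.626 0.168 0.086] z [0.053 0.185] rect [0.702 0.123] 0.107 0.295 47.5
```

View pics/crop.png

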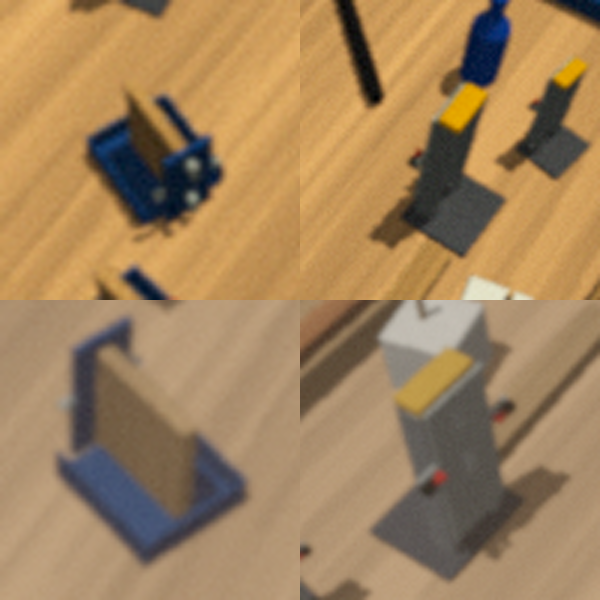

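```bash
python3 - <<'E'
from h import *
D={}
for n in ['scene','side']:
    z=np.load(f'pics/{n}0.npz'); p=z['p'];W=world(z['d'],z['K'],z['eye'],z['R'])
    hsv=cv2.cvtColor(p,cv2.COLOR_RGB2HSV); D[n]=(W,*[hsv[...,i].astype(int) for i in range(3)])
    X=W[...,0];Y=W[...,1];Z=W[...,2];H,S,V=D[n][1:]
    near=(np.hypot(X-.45,Y+.005)<.085)&(z['d']>0)
    wood=near&(H<25)&(Z>.094)&(Z<.106)
    blue=near&(H>100)&(H<130)&(S>90)
    for nm,m in [('ribtop',wood),('low',blue&(Z<.035)),('plate',blue&(Z>.06)),('platetop',blue&(Z>.105)&(Z<.118))]:
        q=W[m]
        if len(q)<5: print(n,nm,len(q)); continue
        l=cv2.fitLine(q[:,:2].astype(np.float32),cv2.DIST_HUBER,0,.01,.01).ravel()
        t=(q[:,:2]-l[2:])@l[:2]; pr=np.percentile(t,[2,98])
        print(n,nm,len(q),'yaw',round(np.degrees(np.arctan2(l[1],l[0])),1),'ends',np.round(l[2:]+pr[0]*l[:2],3),np.round(l[2:]+pr[1]*l[:2],3),'z',np.round(np.median(q[:,2]),3))
    nu=(np.hypot(X-.64,Y-.186)<.07)&(z['d']>0)
    yel=nu&(H>12)&(H<38)&(S>60)&(Z>.205); q=W[yel]
    print(n,'cap',len(q),[np.round(a,3) for a in cv2.minAreaRect(q[:,:2].astype(np.float32))],np.median(q[:,2]).round(3))
    if n=='side':
        f=nu&(S<80)&(Z>.06)&(Z<.19)&(X<.66); q=W[f]
        best=None;rng=np.random.default_rng(0)
        for _ in range(300):
            a=q[rng.choice(len(q),3,0)]; nn=np.cross(a[1]-a[0],a[2]-a[0]); nn/=np.linalg.norm(nn)+1e-12
            if abs(nn[0])<.85: continue
            i=abs((q-a[0])@nn)<.002
            if best is None or i.sum()>best.sum(): best=i
        r=q[best]; c=r.mean(0); nn=np.linalg.svd(r-c,full_matrices=0)[2][2]; nn*=np.sign(nn[0])
        ty=np.array([-nn[1],nn[0],0]); 
        print('face',len(q),best.sum(),'c',c.round(4),'n',nn.round(3),'yaw',np.degrees(np.arctan2(nn[1],nn[0])).round(2),'y ext',np.percentile((r-c)@ty,[1,99]).round(4),'z',np.percentile(r[:,2],[1,99]).round(3))
        red=nu&((H<8)|(H>172))&(S>110)&(Z>.1)
        vv,uu=np.nonzero(red)
        for u,v in zip(uu,vv): print(u,v,W[v,u].round(3),((W[v,u]-c)@nn).round(3),((W[v,u]-c)@ty).round(3))
E
```

```text
scene ribtop 81 yaw -23.1 ends [0.403 0.011] [ 0.484 -0.023] z 0.101
scene low 231 yaw -23.7 ends [ 0.381 -0.001] [ 0.48  -0.044] z 0.007
scene plate 64 yaw 69.8 ends [ 0.48  -0.044] [ 0.496 -0.002] z 0.097
scene platetop 21 yaw 72.7 ends [ 0.481 -0.042] [ 0.493 -0.004] z 0.11
scene cap 173 [array([0.636, 0.186]), array([0.071, 0.036]), np.float64(89.793)] 0.216
side ribtop 170 yaw -20.0 ends [0.401 0.013] [ 0.488 -0.019] z 0.1
side low 177 yaw -25.2 ends [0.4  0.04] [0.48  0.002] z 0.005
side plate 0
side platetop 0
side cap 307 [array([0.638, 0.188]), array([0.068, 0.032]), np.float64(89.337)] 0.216
face 927 638 c [0.6194 0.1859 0.1276] n [ 1.    -0.024 -0.   ] yaw -1.4 y ext [-0.0489  0.0509] z [0.061 0.189]
185 209 [0.614 0.14  0.142] -0.004 -0.046
183 210 [0.616 0.147 0.143] -0.003 -0.039
184 210 [0.614 0.145 0.143] -0.005 -0.041
185 210 [0.613 0.142 0.14 ] -0.005 -0.044
183 211 [0.611 0.151 0.146] -0.007 -0.035
184 211 [0.61  0.15  0.146] -0.009 -0.036
163 229 [0.619 0.222 0.144] -0.001 0.036
164 229 [0.614 0.223 0.148] -0.006 0.037
165 229 [0.618 0.217 0.14 ] -0.003 0.031
163 230 [0.618 0.224 0.143] -0.003 0.038
164 230 [0.616 0.223 0.143] -0.005 0.037
165 230 [0.614 0.221 0.143] -0.007 0.035
166 230 [0.612 0.22  0.142] -0.008 0.034
162 231 [0.617 0.228 0.143] -0.003 0.042
163 231 [0.616 0.226 0.142] -0.004 0.04
164 231 [0.615 0.224 0.141] -0.006 0.038
165 231 [0.613 0.222 0.14 ] -0.007 0.036
166 231 [0.611 0.222 0.141] -0.01 0.035
162 232 [0.616 0.23  0.143] -0.005 0.044
163 232 [0.613 0.229 0.143] -0.007 0.043
164 232 [0.611 0.228 0.143] -0.009 0.042
165 232 [0.621 0.217 0.125] 0.0 0.031
162 233 [0.613 0.233 0.144] -0.007 0.047
163 233 [0.612 0.231 0.143] -0.009 0.045
164 233 [0.624 0.218 0.119] 0.004 0.032
```

```bash
python3 -m jog '[[0.725,-0.815,-0.1,0.098,1],[0.725,-0.815,-0.1,0.098,1],[0.725,-0.815,-0.1,0.098,1],[0.725,-0.815,-0.1,0.098,1],[0.725,-0.815,-0.1,0.098,1],[0.725,-0.815,-0.1,0.098,1],[0.725,-0.815,-0.1,0.098,1],[0.725,-0.815,-0.1,0.098,1]]' 40
python3 - <<'E'
from h import *
o=observe(); e=np.array(o['eef_pos']);R=np.array(o['ee_rot']); print(o['time_s'],e,R.round(3).tolist())
print('to above grip z.15',(R.T@(np.array([.449,-.0072,.15])-e)/.3).round(4),'yaw',np.degrees(np.arctan2(R[1,0],R[0,0])))
z=np.load('pics/side0.npz');W=world(z['d'],z['K'],z['eye'],z['R'])
c=np.array([.6194,.1859,0]);a=np.radians(-1.4);n=np.array([np.cos(a),np.sin(a),0]);t=np.array([-n[1],n[0],0])
# project face grid (y,z) into the side image: gray and depth behind plane
K=z['K'];R=z['R'];g=cv2.cvtColor(z['p'],cv2.COLOR_RGB2GRAY)
ys=np.arange(-.03,.031,.003); zs=np.arange(.2,.09,-.006)
for zz in zs:
    P=c+ys[:,None]*t+np.array([0,0,zz]); q=(P-z['eye'])@R; u=(q[:,0]/q[:,2]*K[0,0]+K[0,2]).astype(np.float32);v=(q[:,1]/q[:,2]*K[1,1]+K[1,2]).astype(np.float32)
    gi=cv2.remap(g,u[None],v[None],1)[0]; di=cv2.remap(z['d'],u[None],v[None],1)[0]
    print('%.3f'%zz,' '.join('%3d'%x for x in gi),'|',' '.join('%3d'%x for x in 1000*(di-q[:,2])))
E
```

```text
time_s: 0.77
eef_pos: [0.2938, -0.2938, 0.2612]
ee_rot: [[0.927, -0.375, 0.0], [-0.375, -0.927, 0.0], [-0.0, -0.0, -1.0]]
ft_force: [0.7, -0.8, -0.4]
finger_gap: 0.0854
0.7667 [ 0.2937822  -0.29381358  0.26117526] [[0.927, -0.375, 0.0], [-0.375, -0.927, 0.0], [-0.0, -0.0, -1.0]]
to above grip z.15 [ 0.1215 -1.0795  0.371 ] yaw -22.01609196588764
0.200  89  89  87  86  86  85  86  86  87  84  82  84  85  85  85  83  83  85  85  84  90 |   2   0   0   0   0   0   0  -1   0   0  -2  -1   0   0   0   0   0   0   0   0   2
0.194  85  85  83  85  84  83  84  84  83  84  83  84  84  82  84  83  82  84  81  84  87 |   1   0   0   0   0   0  -1   0   0   0   7   6   0   0   0   0  -1   0   0   0   0
0.188  86  84  82  84  83  82  82  84  83  85  85  84  87  84  80  81  84  83  83  83  88 |  -1  -3   0   0   0  -1   1   0   3  26  54  58   9   0  -1   1   0   0   0   0   0
0.182  90  85  83  82  82  82  83  84  85  85  86  88  84  84  82  82  84  81  82  85  88 |   1  -1   0  -1   0  -1   0   0   1  39  53  47   0   0   0   0   0   1   0   0  -1
0.176  90  84  84  84  84  84  84  83  84  84  8
[... 1895 characters left out ...]
  86  83  82  81  81  82  83  87  87  89  92  88  84  83  81  81  83  82  80  81  85 |   0   0  -1   0  -1   0   0   0   3  10   5   3   1   0  -1   0 -38 -556   0  -1   1
0.104  85  83  82  82  83  80  84  85  86  87  87  84  83  84  81  82  82  85  82  82  87 |   0   0  -1   0   2   0   0   0   0   0   1   1   0   2   0   1 -133   0   0   1   0
0.098  84  82  82  83  82  81  81  83  83  83  83  83  82  82  82  83  81  82  82  84  84 |   0  -1  -1   0   0   0   0   0  -1   0   0   1   1   0   1   0   0   0   0   0   0
0.092  82  82  83  80  80  81  84  82  82  84  81  78  80  80  83  81  81  83  79  83  86 |   1   2   0  -1   0   0   0  -2   0   0  -1   0   0  -2   0   1   1   1  -1   0   0
```

```bash
python3 -m jog '[[0.12,-1,0.3,0,1],[0.12,-1,0.3,0,1],[0.12,-1,0.3,0,1],[0.12,-1,0.3,0,1],[0.12,-1,0.3,0,1],[0.12,-1,0.3,0,1],[0.12,-1,0.3,0,1],[0.12,-1,0.3,0,1]]'
python3 -m jog '[[0,-0.08,0.05,0,1],[0,-0.08,0.05,0,1],[0,-0.08,0.05,0,1]]'
python3 - <<'E'
from h import *
o=observe(); e=np.array(o['eef_pos']);R=np.array(o['ee_rot']); print(o['time_s'],e)
p,d,c=snap('wrist','w1'); W=world(d,c['K'],c['eye'],c['rotation'])
cv2.imwrite('pics/w1.png',p[:,:,::-1]); 
hsv=cv2.cvtColor(p,cv2.COLOR_RGB2HSV);H,S,V=[hsv[...,i].astype(int) for i in range(3)]
near=(np.hypot(W[...,0]-.449,W[...,1]+.007)<.075)&(d>0)
for nm,m in [('rib',near&(H<25)&(W[...,2]>.09)&(W[...,2]<.108)),('ptop',near&(H>95)&(H<130)&(W[...,2]>.104)&(W[...,2]<.12))]:
    q=W[m]; 
    if len(q)>5:
        r=cv2.minAreaRect(q[:,:2].astype(np.float32)); print(nm,len(q),[np.round(a,4) for a in r],np.median(q,0).round(4))
E
```

```text
time_s: 1.43
eef_pos: [0.4393, -0.0277, 0.1696]
ee_rot: [[0.928, -0.373, -0.001], [-0.373, -0.928, 0.001], [-0.002, -0.001, -1.0]]
ft_force: [0.3, 0.1, 0.8]
finger_gap: 0.0854
time_s: 1.68
eef_pos: [0.4472, -0.0079, 0.1549]
ee_rot: [[0.928, -0.372, -0.003], [-0.372, -0.928, 0.0], [-0.003, 0.001, -1.0]]
ft_force: [-0.2, -0.6, 0.2]
finger_gap: 0.0853
1.6833 [ 0.44718519 -0.00793762  0.15489853]
rib 2169 [array([ 0.4505, -0.0092]), array([0.0288, 0.1068]), np.float64(59.9539)] [ 0.4473 -0.0056  0.0987]
ptop 816 [array([ 0.4888, -0.0212]), array([0.0499, 0.0066]), np.float64(69.3749)] [ 0.4894 -0.0213  0.1107]
```

View pics/w1.png

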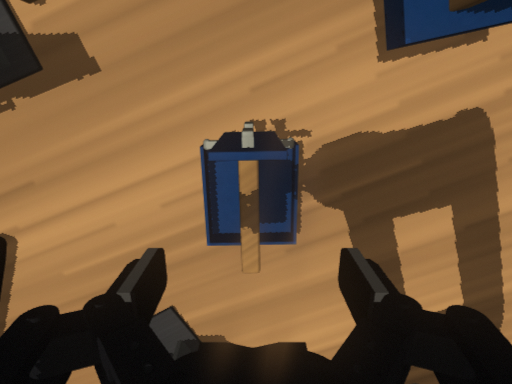

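```bash
python3 -m jog '[[0.005,-0.0075,0.1,-0.003,1],[0.005,-0.0075,0.2,-0.003,1],[0.005,-0.0075,0.313,-0.003,1],[0.005,-0.0075,0.313,-0.003,1],[0.005,-0.0075,0.313,-0.003,0.3],[0.005,-0.0075,0.313,-0.003,0.1],[0.005,-0.0075,0.313,-0.003,0],[0.005,-0.0075,0.313,-0.003,0]]' 60
python3 -m jog '[[0,0,0,0,0],[0,0,0,0,0],[0,0,0,0,0],[0,0,0,0,0],[0,0,0,0,0],[0,0,0,0,0],[0,0,0,0,0],[0,0,0,0,0]]' 60
```

```text
time_s: 2.4
eef_pos: [0.4523, -0.0081, 0.0649]
ee_rot: [[0.934, -0.357, 0.004], [-0.357, -0.934, -0.001], [0.004, -0.001, -1.0]]
ft_force: [-0.7, -0.7, -0.1]
finger_gap: 0.0389
time_s: 3.07
eef_pos: [0.4513, -0.0076, 0.0636]
ee_rot: [[0.934, -0.357, 0.002], [-0.357, -0.934, -0.0], [0.002, -0.0, -1.0]]
ft_force: [-0.1, 0.0, 6.2]
finger_gap: 0.0129
```

```bash
python3 -m jog '[[0,0,-0.03,0,0],[0,0,-0.1,0,0],[0,0,-0.2,0,0],[0,0,-0.3,0,0],[0,0,-0.367,0,0],[0,0,-0.367,0,0]]' 60
python3 -m jog '[[0.005,-0.1,0,-0.01,0],[0.01,-0.2,0,-0.02,0],[0.015,-0.3,0,-0.03,0],[0.02,-0.42,0,-0.04,0],[0.025,-0.54,0,-0.055,0],[0.03,-0.63,0,-0.055,0],[0.032,-0.7,0,-0.055,0],[0.032,-0.7,0,-0.055,0]]' 
python3 -m jog '[[0,0,0,0,0],[0,0,0,0,0],[0,0,0,0,0]]'
python3 - <<'E'
from h import *
o=observe(); e=np.array(o['eef_pos']); print(o['time_s'],e,o['ft_force'],o['ft_torque'])
ims=[]
for n in ['side','scene','wrist']:
    p,d,c=snap(n,n+'2'); W=world(d,c['K'],c['eye'],c['rotation'])
    hsv=cv2.cvtColor(p,cv2.COLOR_RGB2HSV);H,S,V=[hsv[...,i].astype(int) for i in range(3)]
    near=(np.hypot(W[...,0]-.545,W[...,1]-.185)<.085)&(d>0)
    for nm,m in [('ptop',near&(H>95)&(H<130)&(S>90)&(W[...,2]>.2)&(W[...,2]<.23)&(W[...,0]>.55)),('rib',near&(H<25)&(S>70)&(W[...,2]>.15)&(W[...,2]<.215)),('claw',(W[...,0]>.58)&(W[...,0]<.612)&near&(S<70)&(W[...,2]>.12))]:
        q=W[m]
        if len(q)>5: print(n,nm,len(q),[np.round(a,4) for a in cv2.minAreaRect(q[:,:2].astype(np.float32))],np.median(q,0).round(4),np.percentile(q[:,2],[5,95]).round(3))
    if n!='scene': ims.append(cv2.resize(p[110:290,90:330,::-1] if n=='side' else p[:,:,::-1],(400,300),interpolation=cv2.INTER_CUBIC))
cv2.imwrite('pics/c2.png',np.hstack(ims))
E
```

```text
time_s: 3.57
eef_pos: [0.453, -0.0079, 0.178]
ee_rot: [[0.934, -0.357, 0.008], [-0.357, -0.934, -0.001], [0.008, -0.002, -1.0]]
ft_force: [0.9, 0.7, -1.4]
finger_gap: 0.0131
time_s: 4.23
eef_pos: [0.5341, 0.1886, 0.171]
ee_rot: [[1.0, -0.017, -0.002], [-0.017, -1.0, 0.001], [-0.002, -0.001, -1.0]]
ft_force: [-0.1, -0.9, -2.4]
finger_gap: 0.0134
time_s: 4.48
eef_pos: [0.5336, 0.1841, 0.1718]
ee_rot: [[1.0, -0.02, -0.001], [-0.02, -1.0, -0.001], [-0.001, 0.001, -1.0]]
ft_force: [-0.1, -0.2, -1.6]
finger_gap: 0.0133
4.4833 [0.53363474 0.18413619 0.17181108] [-0.12703791 -0.23285133 -1.62844457] [-0.01203987  0.01276213 -0.03493537]
side rib 447 [array([0.5542, 0.1792]), array([0.1495, 0.0572]), np.float64(5.9663)] [0.5065 0.1909 0.1915] [0.154 0.213]
side claw 12 [array([0.5949, 0.1919]), array([0.0939, 0.0102]), np.float64(75.7069)] [0.5837 0.1497 0.5627] [0.176 0.568]
scene ptop 19 [array([0.5747, 0.1801]), array([0.0419, 0.0031]), np.float64(86.5202)] [0.5748 0.1762 0.2123] [0.201 0.223]
scene rib 210 [array([0.5525, 0.1863]), array([0.0696, 0.1473]), np.float64(86.3233)] [0.5439 0.1783 0.1872] [0.153 0.212]
scene claw 22 [array([0.5867, 0.1592]), array([0.0109, 0.058 ]), np.float64(2.4673)] [0.5838 0.18   0.2024] [0.142 0.544]
wrist ptop 3430 [array([0.5741, 0.1833]), array([0.05  , 0.0067]), np.float64(88.5588)] [0.5757 0.1864 0.219 ] [0.204 0.22 ]
wrist rib 7986 [array([0.5681, 0.1805]), array([0.1246, 0.0677]), np.float64(4.2419)] [0.5528 0.1833 0.2079] [0.196 0.215]
wrist claw 852 [array([0.5841, 0.1831]), array([0.008 , 0.0081]), np.float64(89.5187)] [0.5855 0.1832 0.2044] [0.143 0.206]
```

View pics/c2.png

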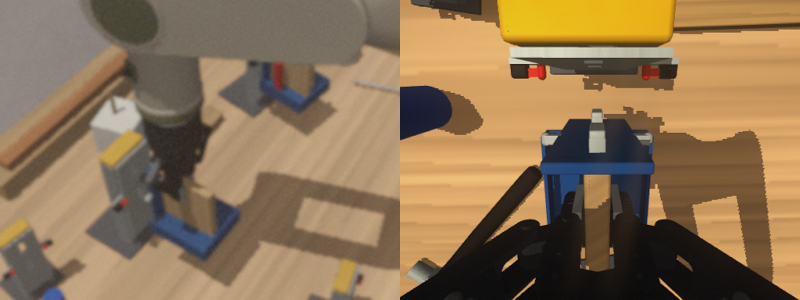

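```bash
python3 - <<'E'
from h import *
z=np.load('pics/wrist2.npz');p=z['p'];d=z['d'];W=world(d,z['K'],z['eye'],z['R'])
hsv=cv2.cvtColor(p,cv2.COLOR_RGB2HSV);H,S,V=[hsv[...,i].astype(int) for i in range(3)]
red=((H<8)|(H>172))&(S>150)&(W[...,0]>.57)&(d>0)
k,L,st,ce=cv2.connectedComponentsWithStats(red.astype(np.uint8))
for i in range(1,k):
    if st[i,4]>15:
        q=W[L==i]; print('red',st[i],np.median(q,0).round(4),'y',np.percentile(q[:,1],[1,99]).round(4),'x',np.percentile(q[:,0],[1,99]).round(4),'z',np.percentile(q[:,2],[2,98]).round(3))
cl=(W[...,0]>.578)&(W[...,0]<.595)&(S<70)&(W[...,2]>.195)&(W[...,2]<.215)&(abs(W[...,1]-.184)<.02)
q=W[cl]; print('claw',len(q),np.percentile(q[:,0],[1,99]).round(4),np.percentile(q[:,1],[2,50,98]).round(4),q[:,2].max())
yel=(H>15)&(H<35)&(S>170)&(W[...,2]>.205); q=W[yel]; print('cap x min',np.percentile(q[:,0],[1,99]).round(4),np.percentile(q[:,1],[1,99]).round(4))
fr=(S<80)&(W[...,0]>.605)&(W[...,0]<.64)&(abs(W[...,1]-.185)<.045)&(W[...,2]>.1)&(W[...,2]<.217)
for lo,hi in [(.15,.165),(.165,.193),(.193,.21),(.21,.217)]:
    q=W[fr&(W[...,2]>lo)&(W[...,2]<hi)]
    if len(q)>30:
        l=cv2.fitLine(q[:,:2].astype(np.float32),cv2.DIST_HUBER,0,.01,.01).ravel(); print(lo,len(q),np.median(q,0).round(4),'dir',np.degrees(np.arctan2(l[1],l[0])).round(2))
cv2.imwrite('pics/w2c.png',cv2.resize(p[30:220,110:390,::-1],(800,543),interpolation=cv2.INTER_CUBIC))
E
```

```text
red [163  82  24  20 329] [0.6162 0.2237 0.1417] y [0.2191 0.2308] x [0.6115 0.6207] z [0.14  0.143]
red [310  83  23  20 328] [0.6144 0.1464 0.1416] y [0.1388 0.1508] x [0.6098 0.6192] z [0.14  0.143]
claw 653 [0.5781 0.588 ] [0.1792 0.1832 0.187 ] 0.20719488029540545
cap x min [0.6244 0.6393] [0.1538 0.2186]
0.15 360 [0.6201 0.1848 0.163 ] dir 88.51
0.165 654 [0.6201 0.1904 0.1848] dir 88.74
0.193 3198 [0.6214 0.1845 0.2087] dir 88.67
0.21 122 [0.6217 0.1898 0.2102] dir 88.49
```

View pics/w2c.png

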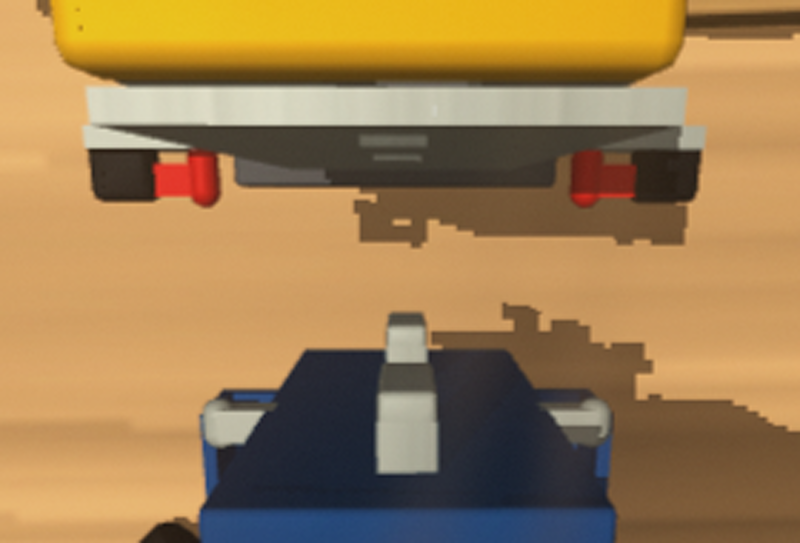

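```bash
python3 -m jog '[[0,-0.0087,0.02,0,0],[0.02,-0.0087,0.053,0,0],[0.04,-0.0087,0.053,0,0],[0.06,-0.0087,0.053,0,0],[0.073,-0.0087,0.053,0,0],[0.073,-0.0087,0.053,0,0],[0.073,-0.0087,0.053,0,0],[0.073,-0.0087,0.053,0,0]]' 
python3 - <<'E'
from h import *
o=observe(); print(np.round(o['eef_pos'],4),np.round(o['ft_force'],2))
p,d,c=snap('wrist','w3'); W=world(d,c['K'],c['eye'],c['rotation'])
hsv=cv2.cvtColor(p,cv2.COLOR_RGB2HSV);H,S,V=[hsv[...,i].astype(int) for i in range(3)]
red=((H<8)|(H>172))&(S>150)&(W[...,0]>.57)&(d>0)
k,L,st,ce=cv2.connectedComponentsWithStats(red.astype(np.uint8))
for i in range(1,k):
    if st[i,4]>15: q=W[L==i]; print('red y',np.percentile(q[:,1],[1,99]).round(4))
cl=(W[...,0]>.59)&(W[...,0]<.617)&(S<70)&(W[...,2]>.18)&(W[...,2]<.2)&(abs(W[...,1]-.184)<.02)
q=W[cl]; print('claw',len(q),np.percentile(q[:,0],[1,99]).round(4),np.percentile(q[:,1],[2,50,98]).round(4),q[:,2].max())
m=(H>95)&(H<130)&(S>90)&(W[...,2]>.195)&(W[...,2]<.21)&(abs(W[...,1]-.185)<.03); q=W[m]; print('plate top z',np.percentile(q[:,2],[50,98]).round(4),'x',np.percentile(q[:,0],[1,99]).round(4))
cv2.imwrite('pics/w3c.png',cv2.resize(p[30:220,110:390,::-1],(800,543),interpolation=cv2.INTER_CUBIC))
E
```

```text
time_s: 5.3
eef_pos: [0.5564, 0.1874, 0.1568]
ee_rot: [[1.0, -0.02, 0.0], [-0.02, -1.0, 0.0], [0.0, -0.0, -1.0]]
ft_force: [0.4, -0.0, -2.4]
finger_gap: 0.0133
[0.5564 0.1874 0.1568] [ 0.36 -0.04 -2.4 ]
red y [0.3252 0.3318]
claw 929 [0.5985 0.6103] [0.1645 0.1854 0.1903] 0.1999938394435731
plate top z [0.2036 0.205 ] x [0.5934 0.5998]
```

View pics/w3c.png

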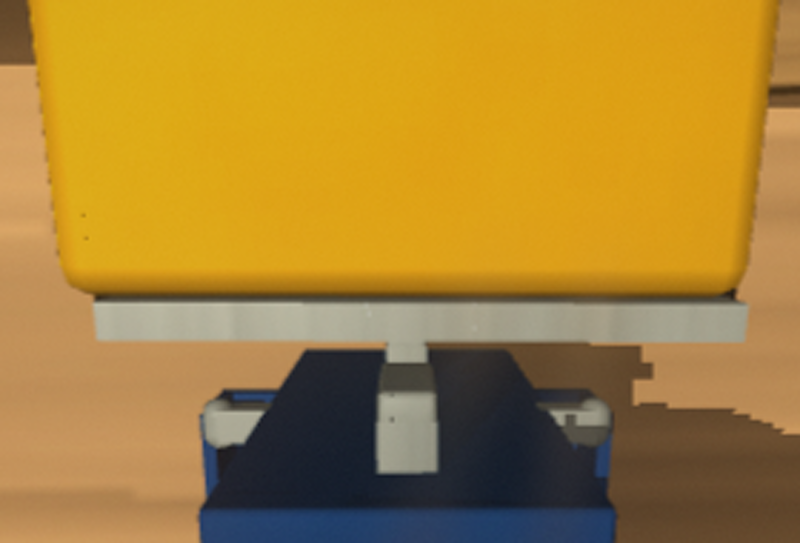

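```bash
python3 -m jog '[[0,0.004,0,0,0],[0.01,0.004,0,0,0],[0.02,0.004,0,0,0],[0.025,0.004,0,0,0],[0.03,0.004,0,0,0],[0.035,0.004,0,0,0],[0.038,0.004,0,0,0],[0.038,0.004,0,0,0]]'
python3 -m jog '[[0,0,0,0,0],[0,0,0,0,0],[0,0,0,0,0]]'
```

```text
time_s: 6.02
eef_pos: [0.5678, 0.1859, 0.1565]
ee_rot: [[1.0, -0.02, -0.0], [-0.02, -1.0, -0.0], [-0.0, 0.0, -1.0]]
ft_force: [0.9, -0.3, -2.4]
finger_gap: 0.0138
time_s: 6.27
eef_pos: [0.5675, 0.1859, 0.1566]
ee_rot: [[1.0, -0.02, -0.0], [-0.02, -1.0, -0.0], [-0.0, 0.0, -1.0]]
ft_force: [0.1, 0.3, -2.5]
finger_gap: 0.0137
```

```bash
python3 -m jog '[[0.004,0,0,0,0],[0.008,0,0,0,0],[0.012,0,0,0,0],[0.015,0,0,0,0],[0.015,0,0,0,0],[0.015,0,0,0,0]]'
python3 - <<'E'
from h import *
o=observe();print(o['ft_force'],o['ft_torque'])
E
```

```text
time_s: 6.77
eef_pos: [0.5722, 0.1858, 0.1566]
ee_rot: [[1.0, -0.02, -0.0], [-0.02, -1.0, -0.0], [-0.0, 0.0, -1.0]]
ft_force: [0.2, -0.0, -2.5]
finger_gap: 0.0137
[ 0.20661193 -0.04058137 -2.54978301] [-0.02314203 -0.03675547 -0.03631403]
```

```bash
python3 -m jog '[[0.004,0,0,0,0],[0.008,0,0,0,0],[0.011,0,0,0,0],[0.011,0,0,0,0],[0.011,0,0,0,0]]'
python3 -m jog '[[0.002,0,0,0,0],[0.003,0,0,0,0],[0.003,0,0,0,0]]'
```

```text
time_s: 7.18
eef_pos: [0.5755, 0.1857, 0.1566]
ee_rot: [[1.0, -0.02, -0.0], [-0.02, -1.0, -0.0], [-0.0, 0.0, -1.0]]
ft_force: [-0.2, 0.0, -2.4]
finger_gap: 0.0131
time_s: 7.43
eef_pos: [0.5759, 0.1858, 0.1565]
ee_rot: [[1.0, -0.019, -0.001], [-0.019, -1.0, -0.0], [-0.001, 0.0, -1.0]]
ft_force: [-2.8, 0.2, -1.0]
finger_gap: 0.0133
```

```bash
python3 -m jog '[[-0.003,0,0,0,0],[-0.003,0,0.005,0,0],[-0.003,0,0.01,0,0],[-0.003,0,0.015,0,0],[-0.003,0,0.02,0,0],[-0.003,0,0.023,0,0],[-0.003,0,0.023,0,0]]'
python3 -m jog '[[0,0,0.003,0,0],[0,0,0.006,0,0],[0,0,0.009,0,0],[0,0,0.012,0,0],[0,0,0.012,0,0]]'
```

```text
time_s: 8.02
eef_pos: [0.5753, 0.1857, 0.1493]
ee_rot: [[1.0, -0.02, -0.0], [-0.02, -1.0, -0.0], [-0.0, 0.0, -1.0]]
ft_force: [0.5, -0.2, -2.6]
finger_gap: 0.0128
time_s: 8.43
eef_pos: [0.5759, 0.1858, 0.1477]
ee_rot: [[1.0, -0.02, 0.002], [-0.02, -1.0, 0.0], [0.002, -0.0, -1.0]]
ft_force: [-4.2, -1.3, 6.6]
finger_gap: 0.0133
```

```bash
python3 -m jog '[[-0.001,0,0.002,0,0],[-0.001,0,0.004,0,0],[-0.001,0,0.006,0,0],[-0.001,0,0.008,0,0],[-0.001,0,0.008,0,0]]'
python3 -m jog '[[0,0,0.002,0,0],[0,0,0.004,0,0],[0,0,0.006,0,0],[0,0,0.006,0,0]]'
```

```text
time_s: 8.85
eef_pos: [0.576, 0.1861, 0.146]
ee_rot: [[1.0, -0.02, 0.003], [-0.02, -1.0, 0.001], [0.003, -0.001, -1.0]]
ft_force: [-5.1, -0.8, 8.2]
finger_gap: 0.0134
time_s: 9.18
eef_pos: [0.5753, 0.1857, 0.1417]
ee_rot: [[1.0, -0.02, 0.0], [-0.02, -1.0, -0.0], [0.0, 0.0, -1.0]]
ft_force: [2.2, 0.3, -4.3]
finger_gap: 0.0137
```

```bash
python3 -m jog '[[0,0,0.003,0,0],[0,0,0.006,0,0],[0,0,0.006,0,0]]'
python3 -m jog '[[0,0,0.003,0,0],[0,0,0.006,0,0],[0,0,0.006,0,0]]'
```

```text
time_s: 9.43
eef_pos: [0.5751, 0.1856, 0.1395]
ee_rot: [[1.0, -0.02, -0.0], [-0.02, -1.0, -0.0], [-0.0, 0.0, -1.0]]
ft_force: [2.4, 0.1, -3.7]
finger_gap: 0.0135
time_s: 9.68
eef_pos: [0.5752, 0.1858, 0.1386]
ee_rot: [[1.0, -0.02, 0.0], [-0.02, -1.0, 0.0], [0.0, -0.0, -1.0]]
ft_force: [-0.9, -0.3, 0.2]
finger_gap: 0.0131
```

```bash
python3 -m jog '[[0,0,0.003,0,0],[0,0,0.006,0,0],[0,0,0.006,0,0]]'
python3 -m jog '[[0,0,-0.004,0,0],[0,0,-0.01,0,0],[0,0,-0.016,0,0],[0,0,-0.016,0,0]]'
python3 - <<'E'
from h import *
p,d,c=snap('side','s4'); 
cv2.imwrite('pics/s4.png',cv2.resize(p[150:270,120:280,::-1],(800,600),interpolation=cv2.INTER_CUBIC))
E
```

```text
time_s: 9.93
eef_pos: [0.5753, 0.1859, 0.1383]
ee_rot: [[1.0, -0.02, 0.001], [-0.02, -1.0, 0.0], [0.001, -0.0, -1.0]]
ft_force: [-8.0, -1.6, 10.4]
finger_gap: 0.0134
time_s: 10.27
eef_pos: [0.5751, 0.1855, 0.1403]
ee_rot: [[1.0, -0.02, -0.0], [-0.02, -1.0, -0.0], [-0.0, 0.0, -1.0]]
ft_force: [4.1, -0.4, -5.9]
finger_gap: 0.0132
```

View pics/s4.png

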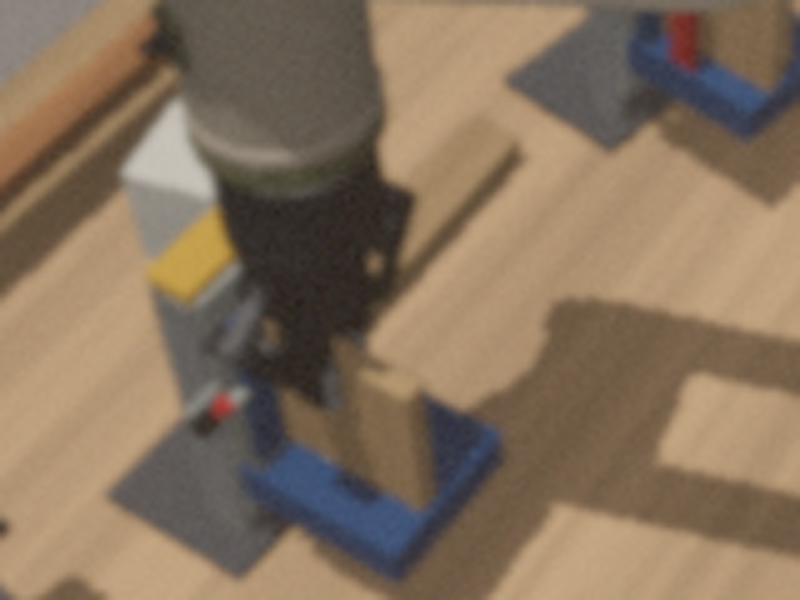

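```bash
python3 -m jog '[[0,0,0.006,0,0],[0,0,0.012,0,0],[0,0,0.013,0,0],[0,0,0.013,0,0]]'
python3 -m jog '[[0,0,0,0,0.3],[0,0,0,0,0.6],[0,0,0,0,0.6],[0,0,0,0,0.6],[0,0,0,0,0.6],[0,0,0,0,0.6]]'
```

```text
time_s: 10.65
eef_pos: [0.5752, 0.1858, 0.1385]
ee_rot: [[1.0, -0.019, 0.0], [-0.019, -1.0, 0.0], [0.0, -0.0, -1.0]]
ft_force: [-2.9, -1.5, 4.4]
finger_gap: 0.0131
time_s: 11.15
eef_pos: [0.5751, 0.1858, 0.1373]
ee_rot: [[1.0, -0.02, -0.0], [-0.02, -1.0, 0.0], [-0.0, -0.0, -1.0]]
ft_force: [-1.1, -0.0, -0.4]
finger_gap: 0.0513
```

Released. Now I'll go straight up, back off, and check.

```bash
python3 -m jog '[[0,0,-0.05,0,0.6],[0,0,-0.15,0,0.6],[0,0,-0.25,0,0.6],[0,0,-0.35,0,0.6],[-0.05,0,-0.42,0,0.6],[-0.15,0,-0.42,0,0.6],[-0.25,0,-0.42,0,0.6],[-0.25,0,-0.42,0,0.6]]'
python3 -m jog '[[-0.1,0,0,0,0.6],[-0.1,0,0,0,0.6],[-0.1,0,0,0,0.6],[-0.1,0,0,0,0.6]]'
python3 - <<'E'
from h import *
o=observe(); print(np.round(o['eef_pos'],4),np.round(o['ft_force'],2))
p,d,c=snap('wrist','w5'); W=world(d,c['K'],c['eye'],c['rotation'])
hsv=cv2.cvtColor(p,cv2.COLOR_RGB2HSV);H,S,V=[hsv[...,i].astype(int) for i in range(3)]
n=(abs(W[...,1]-.185)<.05)&(d>0)
for nm,m in [('plate top',n&(H>95)&(H<130)&(S>90)&(W[...,2]>.17)&(W[...,0]>.58)),('rib top',n&(H<25)&(W[...,2]>.165)&(W[...,2]<.19)&(W[...,0]<.62))]:
    q=W[m]; print(nm,len(q),np.median(q,0).round(4),'z',np.percentile(q[:,2],[10,90]).round(4),'x',np.percentile(q[:,0],[2,98]).round(4),'(want z .187/.175)')
q1,_,_=snap('side','s5')
cv2.imwrite('pics/f.png',np.hstack([cv2.resize(q1[110:290,90:330,::-1],(400,300),interpolation=cv2.INTER_CUBIC),cv2.resize(p[:,:,::-1],(400,300))]))
E
```

```text
time_s: 11.82
eef_pos: [0.496, 0.1875, 0.263]
ee_rot: [[1.0, -0.018, -0.003], [-0.018, -1.0, -0.0], [-0.003, 0.0, -1.0]]
ft_force: [-0.9, -0.3, -0.2]
finger_gap: 0.0514
time_s: 12.15
eef_pos: [0.4707, 0.1879, 0.2639]
ee_rot: [[1.0, -0.019, 0.001], [-0.019, -1.0, 0.0], [0.001, -0.0, -1.0]]
ft_force: [0.1, 0.4, 0.0]
finger_gap: 0.0512
[0.4707 0.1879 0.2639] [0.11 0.42 0.02]
plate top 135 [0.6115 0.1772 0.174 ] z [0.1706 0.1764] x [0.6108 0.612 ] (want z .187/.175)
rib top 2509 [0.5716 0.186  0.1726] z [0.1713 0.1738] x [0.5246 0.6097] (want z .187/.175)
```

View pics/f.png

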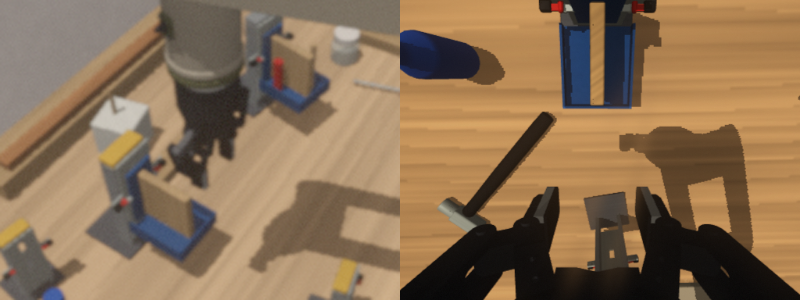

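```bash
python3 -c "
from plant import job; print(job.finish_job())"
```

```text
the job is handed in; nothing more can be done
None
```

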